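# Load a dish carrier through the top half of a split cabinet door

## Robot

A 6-joint arm with a two-finger parallel gripper is mounted at the origin on the work surface. World frame = base frame: x ahead of the robot, y to its left, z up, the work surface at z = 0. Lengths are in m, angles in rad, forces in N, time in s.
With the tool pointing down it reaches from about 0.35 to 0.775 m from the base axis. Payload 5.5 kg.
Tool frame: the origin (TCP) lies midway between the tips of the shut fingers; the grasp point (between the pads) lies grip_point_offset behind it (grip_point_offset is the distance from the TCP to the grasp point, in m); z points along the fingers, y is the direction in which the jaws open and shut (so a half turn about z gives the same grasp; the last joint's range is limited). The gripper opens to 85 mm and grips with 20 to 120 N. Pads are 22 mm wide; open, the fingers measure 114 mm over their backs; the gripper's body (76 mm by 85 mm) begins 54 mm behind the grasp point. The pads swing forward as they close: fully open they stand 13 mm farther back than shut.
Start: joints at [1.193, 0.313, 0.046, 1.304, 0, 1.431], TCP at [0.135, 0.559, 0.231] pointing down, gripper open.
Joint ranges: [-2.76, 2.76], [-0.86, 1.69], [-1.03, 1.26], [-2.2, 2.34], [-1.47, 1.5], [-3.14, 3.14]. Speed limits (rad/s): [2.57, 2.57, 3.14, 3.14, 3.14, 3.14].

## Interface

Orientations are given as a unit quaternion [w, x, y, z].
In Python, from workcell import * gives the robot as it stands.
- The arm moves only by the tool send_rows, never from a script. Its argument "series" is one flat list of numbers, 7 for each row, row after row: the shift along the tool's x, y, z in cm, then the turn, a rotation vector about the tool's x, y, z in degrees, then the opening, from 0 (shut) to 1 (fully open). A call has 1 to 10 rows; each row is the pose to reach, as a shift and turn from the pose commanded when the call began, along the tool's axes at that moment; what a row does not reach only later rows make up. A row lasts 1/12 s, in which the tool goes at most 41.7 mm and 7.16 degrees, less where a joint would pass 70% of its speed; a pose out of reach is approached as far as the arm can. A call with a gripper value outside its range is refused whole. The fingers move at their own pace and stop on an object; "newtons" is the grip in N (left out, the last holds). Time passes only in rows, so rows that repeat a pose let the fingers close. It gives the time, the measured TCP pose, the force and the opening at its end, in the units of the state.
- get_state(): the state, without advancing time (a new reading comes with each control period).
- read_camera(name): name is "scene" or "top" or "wrist"; returns the picture (420x560x3 uint8, blue, green, red); there is no depth.
- camera_info(name): a dict with "K" (3x3 intrinsics, pixels), "xyz" and "attitude" of the camera in the world. Camera axes: x right, y down, z forward; pixel columns grow to the right and rows downward; lengths in m; the calibration is good to about 2 mm. A picture is of the moment at which its call begins: read the wrist's pose just before it. camera_info takes no time and is no camera call; for the wrist camera it gives the pose at the moment of the call.
- hand_in(): hands the job in, once; it reports no verdict.
Trained networks look in the newest picture that a camera, given by its name, has taken for a name from the list of things; names that differ only in an ending like _2 or _b are one class to them, and where a whole thing is asked for, a point or a joint stands for the part that bears it (a point fixed in the world has none). Each returns a list of dicts, best first, with "p" (0 to 1); they miss things now and then, are a little off and sometimes report something else, mostly with a low value. They report only what shows in the picture. A call takes as long as a camera call.
- silhouettes(camera, label): "pixels" (420x560 bool, what is visible of it) and "box" ([left, top, width, height] in pixels, round what is visible of it).
The state is a dict: "clock": time; "joint_pos": joint angles; "qvel": joint speeds; "tau": joint torques, N m; "tcp_pos": TCP position; "orientation": TCP orientation; "wrist_force": force on the tool from outside, world axes, zero at the start; "ft_torque": the same for the moment, N m; "finger_gap": finger opening in m.
Only numpy, scipy, OpenCV 4.12 (cv2) and the standard library are available. Lean on these libraries where they do the work, as an engineer would, in place of code of your own. Each camera call takes 0.05 s, during which the arm holds its last target. There are 200 camera calls.

## Task

Put the carrier that is loaded with orange culture dishes into the upper compartment of the clear cabinet: draw back the top bolt, swing the blue top half of the split door wide open, stand the carrier on the shelf behind it, keeping it upright all the way, then close the top half and shoot its bolt fully home again. The bottom half of the door must stay shut and bolted throughout, and the empty carrier and everything else on the bench must stay where they are.

Things in the scene. Friction and masses are not known exactly. Their poses are not given: they have to be found in the camera images.
- cabinet: Fixed clear-walled bench cabinet with white jambs and a split (stable) door: 366 mm wide, 216 deep, 333 high. Origin: on the table, at the middle of the 236 mm wide door opening, in the plane of the leaves' back faces (front faces at x = -16 mm). x points into the cabinet, y left as one faces it, z up. The right jamb (y = -118 to -215 mm) carries both bolts.
- shelf_spot (a point): Point on the steel shelf's top, 98 mm above the table, a good place for the carrier's middle: 40 mm behind the leaves' back faces, 5 mm right of the opening's middle. Axes as the cabinet's. The upper compartment reaches to x = 208 mm, y = -118 to 118 mm in the cabinet's frame; roof underside 325 mm above the table; a vent slot is open from x = 0 to 32 mm in the roof.
- top_leaf (a joint): Angle of the blue top half of the door: 0 shut, grows as it swings out towards the robot, up to 1.95 rad; stays where it is left (hinge friction 0.12 N m). Leaf 236 mm wide, 16 thick, from 100 to 326 mm above the table, hinged on its left edge. It cannot open while the top bolt is shot, nor can the bolt be shot while it is ajar.
- top_hinge (a point): Point on the hinge axis of the top leaf (vertical line), 296 mm above the table, in the leaf's front face plane. Turns with the leaf; at angle 0 its axes are the cabinet's.
- top_handle (a point): Grip point of the top leaf's handle: an upright steel bar, 12 mm thick, 40 mm off the leaf's front face, 192 mm from the hinge along the leaf, from 219 to 317 mm above the table; this point is 296 mm up. Turns with the leaf: x is its inward normal, y along it towards the hinge. Can be pinched from above, fingers on either side along y.
- top_bolt (a joint): Travel of the top bolt: 0 fully shot (home, its rod overlapping the leaf's edge by 18 mm), 0.032 m fully withdrawn; it is clear of the leaf from about 0.018. Slides level to the cabinet's right (-y) to withdraw. Stays where it is left; about 2.5 N to slide.
- top_bolt_knob (a point): Grip point on the top bolt's red upright knob: round, 14 mm thick, 50 mm high (267 to 317 mm above the table), standing 40 mm off the front of the jamb; this point is 298 mm up, on the knob's axis. Axes as the cabinet's. Room for fingers on either side along y.
- bottom_leaf (a joint): Angle of the grey bottom half of the door (12 to 94 mm above the table), 0 shut. Must stay shut.
- bottom_bolt (a joint): Travel of the bottom bolt (black knob, 42 to 92 mm above the table, in line below the top bolt): 0 shot. Must stay shot.
- dish_carrier: Loose aluminium carrier with four orange 35 mm dishes (two stacks up to 33 mm high), about 0.24 kg; base 56 mm (x) by 84 mm (y), 10 mm thick. In its middle an upright handle along x, whose black grip is 50 mm long, 12 mm thick (y), from 52 to 74 mm above the underside. Origin: centre of the underside; z up.
- dish_carrier_grip (a point): Middle of the loaded carrier's grip, 62 mm above its underside, axes as the carrier's: pinch along y.
- empty_carrier: The same carrier without dishes. Origin: centre of the underside. Leave it.
- tube_block: Dark steel block, 90 mm across, 75 mm high, with capped tubes. Origin: centre of the underside. Leave it.
- dish_large: Amber culture dish, 94 mm across, 16 mm high. Origin: centre of the underside. Leave it.
- dish_small: White culture dish, 63 mm across, 14 mm high. Origin: centre of the underside. Leave it.
- tip_box: Blue pipette tip box, 87 x 122 x 69 mm. Origin: centre of the underside. Leave it.
- media_bottle: Amber bottle with a blue cap, 60 mm across, 120 mm high. Origin: centre of the underside. Leave it.
- waste_pot: White open pot, 90 mm across, 85 mm high. Origin: centre of the underside. Leave it.

How it is judged:
On the way, in this order (a step that is already met when the one before it is completed fails the run):
1. the top bolt is drawn back clear of the top half (value of joint top_bolt above 0.016 m), for 0.2 s.
2. the top half of the door is swung wide open (past about 70 degrees) (value of joint top_leaf above 1.2 rad), for 0.2 s.
3. the loaded carrier stands upright on the shelf of the upper compartment, let go (x of dish_carrier in the frame of cabinet between 0.024 and 0.18 m and y of dish_carrier in the frame of cabinet between -0.12 and 0.12 m and z of dish_carrier in the frame of cabinet between 0.093 and 0.105 m and angle between dish_carrier's own z axis and vertical below 0.1 rad and contact force between the fingers and dish_carrier below 0.3 N), for 0.2 s.
4. the top half is shut again (value of joint top_leaf below 0.04 rad), for 0.2 s.
At the end, for the whole second after the job is handed in: The loaded carrier stands upright (within 0.1 rad) and at rest on the shelf inside the upper compartment, the top half of the door is shut (within 0.04 rad) with its bolt home (within 7 mm), and the bottom half is shut and bolted as it was (x of dish_carrier in the frame of cabinet between 0.024 and 0.18 m and y of dish_carrier in the frame of cabinet between -0.12 and 0.12 m and z of dish_carrier in the frame of cabinet between 0.093 and 0.105 m and angle between dish_carrier's own z axis and vertical below 0.1 rad and linear speed of dish_carrier below 0.02 m/s and value of joint each of top_leaf, bottom_leaf below 0.04 rad and value of joint each of top_bolt, bottom_bolt below 0.007 m); the robot touches nothing.
It fails at once if the bottom half is opened or its bolt drawn (value of joint bottom_leaf above 0.06 rad or value of joint bottom_bolt above 0.01 m).
It fails at once if the loaded carrier is tipped by more than about 35 degrees (angle between dish_carrier's own z axis and vertical above 0.6 rad).
It fails at once if the empty carrier or a bystander is displaced by more than 30 mm (distance of any of empty_carrier, tube_block, dish_large, dish_small, tip_box, media_bottle, waste_pot from where it was at the start of the episode above 0.03 m).
It also fails if it takes over 72 s, if anything falls off the work surface, if the arm or the gripper's body presses on something with over 40 N, if the wrist force passes 120 N, or if a joint passes its speed limit or range.

## Working session

There is one attempt and no reset: what is moved stays moved. The work goes in short steps, Python scripts to look and compute and a tool call to move; the robot and the scene stay as the last step left them, time stands still between calls to the robot, and variables do not carry over. Pictures are saved under pics/ and viewed, about 8 in all and at most 12, crops included, and the job is handed in when it is done.

Besides the shell and the picture viewer there is one more tool, called after "Emit:" by a JSON object that holds its "fn" and its "kwargs", one argument or row to a line. send_rows: Moves the arm, as the interface text tells. Its arguments: {"type":"object","properties":{"series":{"type":"array"},"newtons":{"type":"number"}},"required":["series"]}

```bash
ls; mkdir -p pics
python3 - <<'E'
from workcell import *
import cv2
import numpy as np
print(get_state())
for n in ("scene","top"):
    im=read_camera(n); cv2.imwrite(f"pics/{n}0.png",im)
    print(n,camera_info(n))
E
```

```text
pics
{'clock': 0.0, 'joint_pos': array([1.19342967e+00, 3.14036767e-01, 4.49450440e-02, 1.30362315e+00,
       2.58707006e-05, 1.43121519e+00]), 'qvel': array([ 0.00108076,  0.00104032, -0.00024704,  0.00015149,  0.00094261,
       -0.00047483]), 'tau': array([-1.27531825e-03, -4.80625212e+01,  2.98534745e+01,  1.92893978e-02,
       -2.72779052e-04,  4.75993048e-06]), 'tcp_pos': array([0.1352333 , 0.55831883, 0.23037433]), 'orientation': array([-2.57700432e-04,  1.18612811e-01,  9.92940119e-01, -9.24098411e-04]), 'wrist_force': array([-0.19666554,  0.11520936,  0.84540345]), 'ft_torque': array([-0.00389785, -0.02665164,  0.036974  ]), 'finger_gap': 0.08550055696049992}
scene {'K': array([[461.11273186,   0.        , 280.19656174],
       [  0.        , 461.11273186, 211.30437555],
       [  0.        ,   0.        ,   1.        ]]), 'xyz': array([ 0.27132624, -0.36525445,  1.4273704 ]), 'attitude': array([-0.14397111,  0.9496352 , -0.27456037,  0.04562791])}
top {'K': array([[400.50144656,   0.        , 275.72981745],
       [  0.        , 400.50144656, 206.21963546],
       [  0.        ,   0.        ,   1.        ]]), 'xyz': array([ 0.28451308, -0.03434931,  1.41207546]), 'attitude': array([-0.06126795,  0.713492  , -0.69549438,  0.05884701])}
```

View pics/scene0.png

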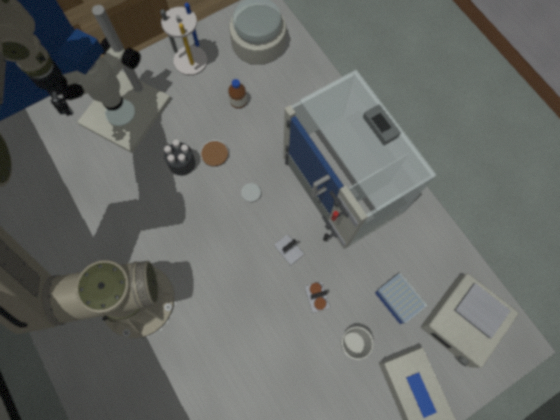

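View pics/top0.png

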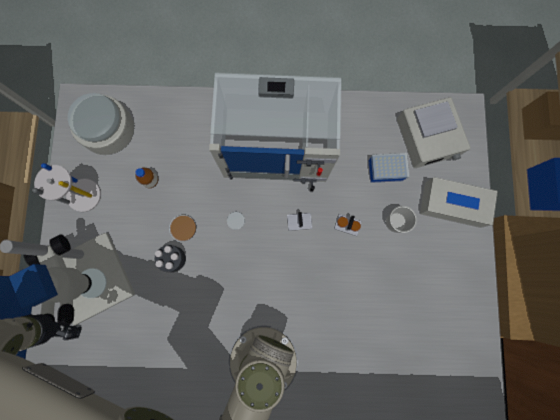

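```bash
cat > h.py <<'E'
from workcell import *
import numpy as np, cv2
from scipy.spatial.transform import Rotation as R
def rot(q): return R.from_quat([q[1],q[2],q[3],q[0]]).as_matrix()
def unproj(ci,uv,z):
    d=rot(ci["attitude"])@np.linalg.inv(ci["K"])@np.array([uv[0],uv[1],1.]); o=np.array(ci["xyz"])
    return o+d*(z-o[2])/d[2]
def proj(ci,P):
    p=(np.atleast_2d(P)-ci["xyz"])@rot(ci["attitude"]); q=p@ci["K"].T
    return q[:,:2]/q[:,2:]
E
python3 - <<'E'
from h import *
for n in ("scene","top"):
    im=read_camera(n); ci=camera_info(n)
    if n=="top": cv2.imwrite("pics/crop_top.png",cv2.resize(im[60:260,200:400],None,fx=4,fy=3*4/3,interpolation=cv2.INTER_CUBIC)[:600*1][:, :800]) 
    if n=="top":
        cv2.imwrite("pics/crop_top.png",cv2.resize(im[65:245,200:420],None,fx=3.3,fy=3.3,interpolation=cv2.INTER_CUBIC))
    for l,z in (("dish_carrier",.03),("empty_carrier",.03),("dish_carrier_grip",.074),("top_bolt_knob",.317),("top_handle",.317),("top_leaf",.326),("top_bolt",.31),("bottom_bolt",.092),("cabinet",.333)):
        for d in silhouettes(n,l)[:2]:
            v,u=np.nonzero(d["pixels"]); 
            r=cv2.minAreaRect(np.c_[u,v].astype(np.float32))
            print(n,l,round(d["p"],2),d["box"],len(u),np.round(unproj(ci,(u.mean(),v.mean()),z),4),np.round(r[1],1),round(r[2],1))
E
```

```text
scene dish_carrier 0.84 [306.2, 281.8, 24.6, 30.5] 486 [ 0.4641 -0.288   0.03  ] [28.  18.4] 74.1
scene empty_carrier 0.65 [272.5, 233.8, 32.7, 31.1] 482 [ 0.4715 -0.1212  0.03  ] [26.9 19.6] 52.1
scene dish_carrier_grip 0.55 [304.9, 279.7, 24.8, 33.6] 554 [ 0.4579 -0.2911  0.074 ] [28.9 20.9] 76.0
scene dish_carrier_grip 0.4 [318.9, 213.4, 20.0, 26.3] 84 [ 0.5967 -0.1476  0.074 ] [22.2 12.2] 87.1
scene top_bolt_knob 0.61 [332.6, 191.7, 19.0, 27.8] 176 [ 0.5921 -0.1485  0.317 ] [29.2 16.3] 85.4
scene top_handle 0.78 [287.4, 118.8, 55.7, 97.0] 2222 [ 0.6037 -0.0147  0.317 ] [100.4  30.5] 56.3
scene top_handle 0.41 [288.5, 158.2, 41.1, 63.5] 447 [ 0.5574 -0.0627  0.317 ] [71.8  7.2] 56.3
scene top_leaf 0.78 [290.1, 117.1, 53.2, 95.1] 2148 [ 0.6017 -0.018   0.326 ] [99.1 31.6] 55.2
scene top_bolt 0.43 [332.4, 193.3, 17.0, 27.1] 167 [ 0.5924 -0.1507  0.31  ] [28.1 16.2] 87.7
scene bottom_bolt 0.46 [322.8, 217.7, 16.0, 25.5] 85 [ 0.5922 -0.1492  0.092 ] [23.1 12.2] 87.3
scene bottom_bolt 0.39 [199.3, 140.4, 30.3, 26.5] 618 [0.4303 0.2558 0.092 ] [26. 27.] 90.0
scene cabinet 0.81 [284.7, 6
[... 410 characters left out ...]
5 [ 0.6099 -0.1293  0.03  ] [22.9 12. ] 7.1
top dish_carrier_grip 0.56 [334.8, 219.0, 23.1, 18.8] 369 [ 0.4568 -0.2699  0.074 ] [23.7 17.7] 18.4
top dish_carrier_grip 0.47 [221.3, 142.9, 83.4, 36.1] 1970 [0.6766 0.0226 0.074 ] [82.1 29.5] 1.8
top top_handle 0.89 [219.1, 144.4, 84.6, 33.4] 2076 [0.6052 0.0138 0.317 ] [83.4 30.3] 4.6
top bottom_bolt 0.62 [224.1, 147.5, 81.0, 31.9] 1935 [0.6714 0.0231 0.092 ] [82.2 28.7] 2.4
top bottom_bolt 0.4 [137.2, 167.5, 23.2, 19.9] 356 [0.5991 0.415  0.092 ] [19. 22.] 90.0
top cabinet 0.76 [206.7, 72.8, 135.4, 116.0] 12922 [ 0.6981 -0.0208  0.333 ] [130.4 111.7] 4.0
top cabinet 0.59 [335.5, 212.7, 25.5, 21.4] 384 [ 0.4244 -0.2247  0.333 ] [24.7 17.7] 14.0
```

View pics/crop_top.png

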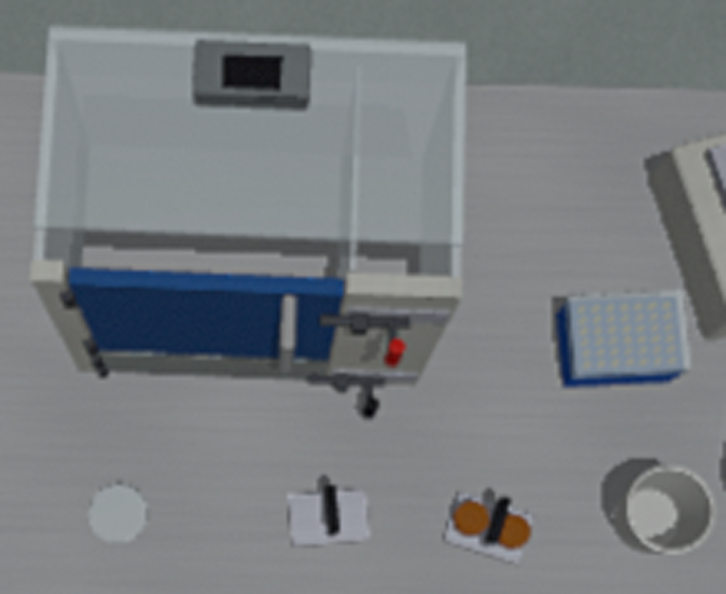

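Run:
```python
from h import *
from scipy.optimize import least_squares
ci=camera_info("top")
f=lambda p:np.array(p)/3.3+[200,65]
L=[((.216,.151,.333),(50,28)),((.216,-.215,.333),(466,43)),((-.016,-.215,.333),(462,298)),((-.016,.151,.333),(33,285)),
((0,.118,.326),(72,268)),((0,-.118,.326),(345,280)),((-.056,-.074,.317),(288,296))]
P=np.array([a for a,_ in L]);U=np.array([f(b) for _,b in L])
def W(v,P): c,s=np.cos(v[2]),np.sin(v[2]); return P@np.array([[c,s,0],[-s,c,0],[0,0,1]])+[v[0],v[1],0]
r=least_squares(lambda v:(proj(ci,W(v,P))-U).ravel(),[.65,-.03,0],loss="soft_l1")
print(r.x,(r.fun*3.3).reshape(-1,2).round(1))
k=unproj(ci,f((400,345)),.317); print("knob",k, "handle",W(r.x,np.array([[-.056,-.074,.3]])),"knobcab",(k[:2]-r.x[:2])@np.array([[np.cos(r.x[2]),-np.sin(r.x[2])],[np.sin(r.x[2]),np.cos(r.x[2])]]))
for p in ((490,540),(502,500)): print("grip",unproj(ci,f(p),.074))
C=np.array([unproj(ci,f(p),.01) for p in ((457,492),(535,510),(520,562),(445,543))]);print(C.round(3),C.mean(0))
```

```text
[ 0.63748788  0.01083839 -0.01476898] [[-1.5 -0.1]
 [-0.7  0.3]
 [-0.2  0.4]
 [-2.5 -3.3]
 [-0.4 -0.2]
 [ 2.2 -1.6]
 [ 5.1 46.6]]
knob [ 0.58060507 -0.15360539  0.317     ] handle [[ 0.58040112 -0.0623265   0.3       ]] knobcab [-0.05444803 -0.16526592]
grip [ 0.44411142 -0.27289289  0.074     ]
grip [ 0.48554635 -0.28536503  0.074     ]
[[ 0.503 -0.249  0.01 ]
 [ 0.485 -0.333  0.01 ]
 [ 0.429 -0.316  0.01 ]
 [ 0.447 -0.236  0.01 ]] [ 0.46605202 -0.28354862  0.01      ]
```

```bash
cat >> h.py <<'E'
CAB=np.array([.6375,.0108]); CY=-.0148
def cab(x,y,z=0): c,s=np.cos(CY),np.sin(CY); return np.array([CAB[0]+c*x-s*y,CAB[1]+s*x+c*y,z])
def ori(yaw,a=0):
    z=np.array([np.sin(a)*np.cos(yaw),np.sin(a)*np.sin(yaw),-np.cos(a)]); y=np.array([-np.sin(yaw),np.cos(yaw),0])
    return np.c_[np.cross(y,z),y,z]
def plan(targets):  # (grasp point, yaw, pitch) -> row numbers from the present pose
    s=get_state(); T=rot(s["orientation"]); p=s["tcp_pos"]
    for g,yaw,a in targets:
        M=ori(yaw,a); t=np.array(g)+M[:,2]*grip_point_offset
        print(np.round(T.T@(t-p)*100,2), R.from_matrix(T.T@M).as_rotvec(degrees=True).round(1), "world",t.round(4))
def st():
    s=get_state(); T=rot(s["orientation"]); g=s["tcp_pos"]-T[:,2]*grip_point_offset
    print("t",round(s["clock"],2),"tcp",s["tcp_pos"].round(4),"grasp",g.round(4),"F",s["wrist_force"].round(1),"gap",round(s["finger_gap"],4),"q",s["joint_pos"].round(2),"yaw",np.degrees(np.arctan2(-T[0,1],T[1,1])).round(1))
E
python3 - <<'E'
from h import *
print(grip_point_offset); st(); ci=camera_info("wrist"); s=get_state(); T=rot(s["orientation"])
print("cam in tool",T.T@(ci["xyz"]-s["tcp_pos"]), T.T@rot(ci["attitude"])); print(ci["K"][0,0])
plan([((.42,.2,.43),CY,0),((.56,-.154,.40),CY,0)])
E
```

```text
0.0187
t 1.1 tcp [0.1355 0.5589 0.2313] grasp [0.1355 0.5589 0.25  ] F [ 0.1 -0.2  0.7] gap 0.0854 q [ 1.19  0.31  0.05  1.3  -0.    1.43] yaw -13.6
cam in tool [ 0.07827781  0.00037226 -0.14263348] [[ 1.56689232e-04 -9.51816578e-01 -3.06667861e-01]
 [ 9.99999137e-01 -2.50906253e-04  1.28968789e-03]
 [-1.30449120e-03 -3.06667798e-01  9.51815717e-01]]
373.6360434955404
[-36.11 -28.17 -18.  ] [  0.    0.  -12.8] world [0.42   0.2    0.4113]
[-58.05 -59.28 -15.  ] [  0.    0.  -12.8] world [ 0.56   -0.154   0.3813]
```

Emit:
{"fn": "send_rows", "kwargs": {
  "series": [0,0,-12,0,0,0,1,0,0,-12,0,0,0,1,0,0,-12,0,0,0,1,-36,-28,-18,0,0,-13,1,-36,-28,-18,0,0,-13,1,-36,-28,-18,0,0,-13,1,-36,-28,-18,0,0,-13,1,-36,-28,-18,0,0,-13,1,-36,-28,-18,0,0,-13,1,-36,-28,-18,0,0,-13,1]
}}

```text
clock: 1.93
tcp_pos: [0.3152, 0.3321, 0.3897]
orientation: [0.0, 0.005, 1.0, 0.0]
wrist_force: [1.1, 1.0, 0.2]
finger_gap: 0.0856
```

Run:
```python
from h import *
st(); plan([((.555,-.154,.40),CY,0)])
```

```text
t 1.93 tcp [0.3152 0.3321 0.3897] grasp [0.3152 0.3321 0.4084] F [1.1 1.  0.2] gap 0.0856 q [0.64 0.09 0.15 1.63 0.   0.65] yaw -0.6
[-24.48 -48.36   0.83] [0.  0.  0.3] world [ 0.555  -0.154   0.3813]
```

Emit:
{"fn": "send_rows", "kwargs": {
  "series": [-24,-48,0,0,0,0,1,-24,-48,0,0,0,0,1,-24,-48,0,0,0,0,1,-24,-48,0,0,0,0,1,-24,-48,0,0,0,0,1,-24,-48,0,0,0,0,1,-24,-48,0,0,0,0,1,-24,-48,0,0,0,0,1,-24,-48,0,0,0,0,1,-24,-48,0,0,0,0,1]
}}

```text
clock: 2.77
tcp_pos: [0.4972, -0.0431, 0.3894]
orientation: [0.0, 0.006, 1.0, 0.0]
wrist_force: [1.0, 0.6, -0.1]
finger_gap: 0.0852
```

Run:
```python
from h import *
st(); plan([((.54,-.154,.40),CY,0)])
```

```text
t 2.77 tcp [ 0.4972 -0.0431  0.3894] grasp [ 0.4972 -0.0431  0.4081] F [ 1.   0.6 -0.1] gap 0.0852 q [-0.25  0.17  0.25  1.64  0.   -0.24] yaw -0.6
[ -4.4  -11.04   0.81] [0.  0.  0.2] world [ 0.54   -0.154   0.3813]
```

Emit:
{"fn": "send_rows", "kwargs": {
  "series": [-4,-11,0,0,0,0,1,-4,-11,0,0,0,0,1,-4,-11,0,0,0,0,1,-4,-11,0,0,0,0,1,-4,-11,0,0,0,0,1,-4,-11,0,0,0,0,1]
}}

```text
clock: 3.27
tcp_pos: [0.5353, -0.1512, 0.3889]
orientation: [-0.0, 0.006, 1.0, 0.0]
wrist_force: [-0.4, 1.3, 0.3]
finger_gap: 0.0855
```

Run:
```python
from h import *
st(); ci=camera_info("wrist"); im=read_camera("wrist"); cv2.imwrite("pics/w1.png",im)
k=cab(-.056,-.165); print("pred knob top",proj(ci,cab(-.056,-.165,.317)),"handle top",proj(ci,cab(-.056,-.074,.317)), "leaf corner",proj(ci,[cab(-.016,-.118,.326),cab(0,-.118,.326)]))
hsv=cv2.cvtColor(im,cv2.COLOR_BGR2HSV); m=((hsv[...,0]<8)|(hsv[...,0]>172))&(hsv[...,1]>150)&(hsv[...,2]>60)
n,l,s,c=cv2.connectedComponentsWithStats(m.astype(np.uint8)); i=1+s[1:,4].argmax(); print(s[i],c[i])
```

```text
t 3.27 tcp [ 0.5353 -0.1512  0.3889] grasp [ 0.5354 -0.1512  0.4076] F [-0.4  1.3  0.3] gap 0.0855 q [-0.42  0.29  0.4   1.68  0.   -0.41] yaw -0.7
pred knob top [[276.76644788 284.59338079]] handle top [[417.3232009  284.89156904]] leaf corner [[348.17620371 345.7348894 ]
 [346.76304129 365.74668961]]
[269 249  20  48 784] [278.88392857 273.01403061]
```

View pics/w1.png

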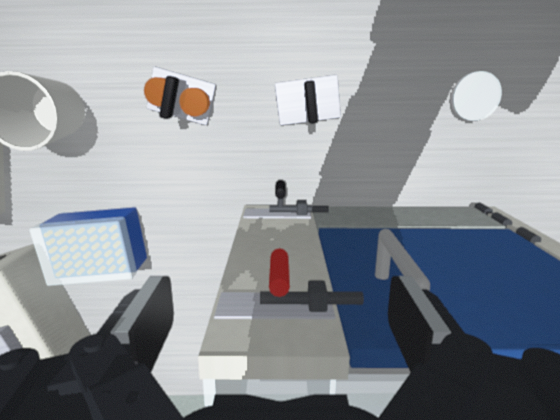

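Run:
```python
from h import *
ci=camera_info("wrist"); k=unproj(ci,(279,289),.317); h=unproj(ci,(423,284),.317); print(k,h,cab(-.056,-.074)); st()
plan([((k[0],k[1],.298),CY,0)])
```

```text
[ 0.58254058 -0.15126307  0.317     ] [ 0.57991217 -0.05788705  0.317     ] [ 0.58041097 -0.06236313  0.        ]
t 3.32 tcp [ 0.5353 -0.1506  0.3894] grasp [ 0.5353 -0.1506  0.4081] F [-0.1  0.6  0.4] gap 0.0854 q [-0.42  0.29  0.4   1.68  0.   -0.41] yaw -0.6
[-4.73 -0.03 11.01] [0.  0.  0.3] world [ 0.5825 -0.1513  0.2793]
```

Emit:
{"fn": "send_rows", "kwargs": {
  "series": [-4.7,0,4,0,0,0,0.8,-4.7,0,4,0,0,0,0.8,-4.7,0,8,0,0,0,0.8,-4.7,0,11,0,0,0,0.8,-4.7,0,11,0,0,0,0.8,-4.7,0,11,0,0,0,0,-4.7,0,11,0,0,0,0,-4.7,0,11,0,0,0,0,-4.7,0,11,0,0,0,0,-4.7,0,11,0,0,0,0],
  "newtons": 40
}}

```text
clock: 4.15
tcp_pos: [0.5837, -0.1523, 0.2819]
orientation: [0.002, 0.005, 1.0, -0.001]
wrist_force: [-0.2, 0.1, 7.1]
finger_gap: 0.0127
```

Run:
```python
from h import *
st()
```

```text
t 4.15 tcp [ 0.5837 -0.1523  0.2819] grasp [ 0.5836 -0.1522  0.3006] F [-0.2  0.1  7.1] gap 0.0127 q [-0.39  0.36  0.23  1.44  0.   -0.38] yaw -0.6
```

Emit:
{"fn": "send_rows", "kwargs": {
  "series": [0,-0.5,-0.2,0,0,0,0,0,-1,-0.2,0,0,0,0,0,-1.5,-0.2,0,0,0,0,0,-2,-0.2,0,0,0,0,0,-2.5,-0.2,0,0,0,0,0,-2.9,-0.2,0,0,0,0,0,-2.9,-0.2,0,0,0,0,0,-2.9,-0.2,0,0,0,0]
}}

```text
clock: 4.82
tcp_pos: [0.5831, -0.1824, 0.282]
orientation: [0.001, 0.006, 1.0, -0.001]
wrist_force: [4.6, -2.2, 4.8]
finger_gap: 0.0132
```

Run:
```python
from h import *
st(); ci=camera_info("wrist"); im=read_camera("wrist"); cv2.imwrite("pics/w2.png",im)
```

```text
t 4.82 tcp [ 0.5831 -0.1824  0.282 ] grasp [ 0.583  -0.1824  0.3007] F [ 4.6 -2.2  4.8] gap 0.0132 q [-0.43  0.38  0.26  1.45 -0.   -0.42] yaw -0.7
```

View pics/w2.png

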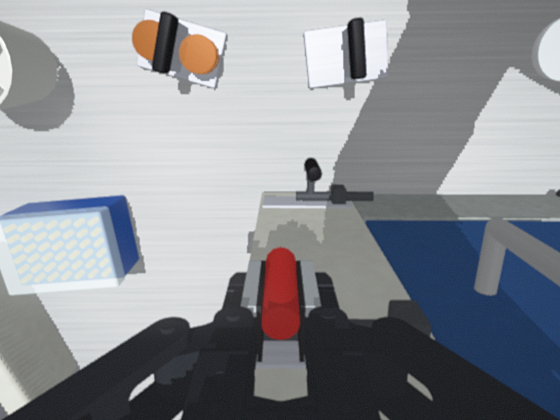

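Emit:
{"fn": "send_rows", "kwargs": {
  "series": [0,0,0,0,0,0,0.6,0,0,0,0,0,0,0.6,0,0,0,0,0,0,0.6,0,0,-4,0,0,0,0.6,0.3,0,-7,0,0,0,0.6,0.3,6,-7,0,0,0,0.6,0.3,12.2,-7,0,0,0,0.7,0.3,12.2,-7,0,0,0,0.7,0.3,12.2,-7,0,0,0,0.7,0.3,12.2,-7,0,0,0,0.7]
}}

```text
clock: 5.7
tcp_pos: [0.5799, -0.0568, 0.351]
orientation: [-0.001, 0.004, 1.0, -0.0]
wrist_force: [0.2, -0.6, -0.5]
finger_gap: 0.0598
```

Run:
```python
from h import *
st(); ci=camera_info("wrist"); im=read_camera("wrist"); cv2.imwrite("pics/w3.png",im)
print(proj(ci,[(.580,-.060,.317)]))
plan([((.58,-.06,.298),CY,0)])
```

```text
t 5.7 tcp [ 0.5799 -0.0568  0.351 ] grasp [ 0.5799 -0.0568  0.3697] F [ 0.2 -0.6 -0.5] gap 0.0598 q [-0.24  0.33  0.37  1.6  -0.   -0.23] yaw -0.4
[[273.09859578 246.61879779]]
[-0.   -0.18  7.15] [-0.  -0.1  0.3] world [ 0.58   -0.06    0.2793]
```

View pics/w3.png

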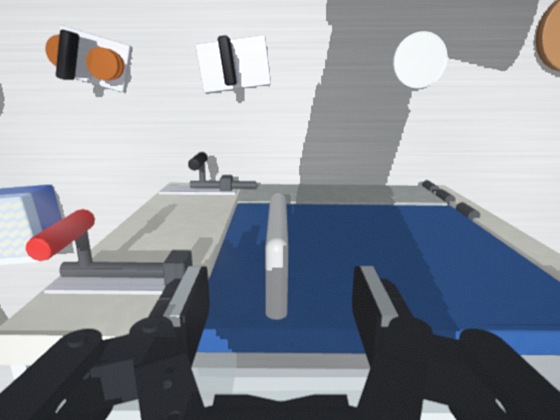

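Emit:
{"fn": "send_rows", "kwargs": {
  "series": [0,0,4,0,0,0,0.7,0,0,7.1,0,0,0,0.7,0,0,7.1,0,0,0,0.7,0,0,7.1,0,0,0,0,0,0,7.1,0,0,0,0,0,0,7.1,0,0,0,0,0,0,7.1,0,0,0,0,0,0,7.1,0,0,0,0]
}}

```text
clock: 6.42
tcp_pos: [0.5821, -0.059, 0.2828]
orientation: [0.002, 0.005, 1.0, -0.0]
wrist_force: [-0.4, 1.6, 6.6]
finger_gap: 0.0109
```

```bash
cat >> h.py <<'E'
def arc(th0,ths,g0,da=None):
    """rows for the grasp point g0 (at leaf angle th0) turning about the hinge to angles ths (leaf opens = yaw clockwise seen... )"""
    H=cab(-.016,.118)[:2]; s=get_state(); T=rot(s["orientation"]); d=g0[:2]-H
    for th in ths:
        a=th-th0; c,sn=np.cos(-a),np.sin(-a); w=np.array([c*d[0]-sn*d[1],sn*d[0]+c*d[1]])+H-g0[:2]
        print(round(th,2),np.round(T.T@np.r_[w,0]*100,1),"turn",np.round(np.degrees(a),1),"world",w+g0[:2])
E
python3 - <<'E'
from h import *
st(); s=get_state(); g=s["tcp_pos"]
arc(0,np.arange(.1,1.01,.1),g)
E
```

```text
t 6.42 tcp [ 0.5821 -0.059   0.2828] grasp [ 0.582  -0.059   0.3015] F [-0.4  1.6  6.6] gap 0.0109 q [-0.24  0.32  0.18  1.43  0.   -0.23] yaw -0.6
0.1 [ 1.9  0.5 -0. ] turn 5.7 world [ 0.56349064 -0.05391633]
0.2 [ 3.7  1.2 -0. ] turn 11.5 world [ 0.54552563 -0.0470366 ]
0.3 [ 5.4  2.  -0. ] turn 17.2 world [ 0.5283372  -0.03839773]
0.4 [ 7.  3. -0.] turn 22.9 world [ 0.51209709 -0.02808604]
0.5 [ 8.6  4.2 -0. ] turn 28.6 world [ 0.49696756 -0.01620456]
0.6 [10.   5.5 -0. ] turn 34.4 world [ 0.48309979 -0.00287201]
0.7 [11.2  7.  -0.1] turn 40.1 world [0.47063233 0.0117784 ]
0.8 [12.3  8.5 -0.1] turn 45.8 world [0.45968976 0.0276003 ]
0.9 [13.3 10.2 -0.1] turn 51.6 world [0.45038141 0.04443558]
1.0 [14.1 12.  -0.1] turn 57.3 world [0.44280028 0.06211604]
```

Emit:
{"fn": "send_rows", "kwargs": {
  "series": [1.9,0.5,0,0,0,5.7,0,3.7,1.2,0,0,0,11.5,0,5.4,2.0,0,0,0,17.2,0,7.0,3.0,0,0,0,22.9,0,8.6,4.2,0,0,0,28.6,0,10.0,5.5,0,0,0,34.4,0,11.2,7.0,0,0,0,40.1,0,12.3,8.5,0,0,0,45.8,0,13.3,10.2,0,0,0,51.6,0,14.1,12.0,0,0,0,57.3,0]
}}

```text
clock: 7.25
tcp_pos: [0.4424, 0.0633, 0.2828]
orientation: [0.003, 0.486, 0.874, 0.002]
wrist_force: [4.9, 2.6, 4.0]
finger_gap: 0.0111
```

Run:
```python
from h import *
st(); s=get_state(); g=s["tcp_pos"]; H=cab(-.016,.118)[:2]
d=g[:2]-H; th=np.arctan2(-d[0],-d[1])-np.arctan2(.04,.192)+CY; print("theta",th, np.hypot(*d))
arc(th,np.r_[np.arange(1.1,1.75,.1),1.75],g)
```

```text
t 7.25 tcp [0.4424 0.0633 0.2828] grasp [0.4423 0.0633 0.3015] F [4.9 2.6 4. ] gap 0.0111 q [-0.04  0.05 -0.16  1.36 -0.    0.98] yaw -58.2
theta 1.0018423192310129 0.19243957243627302
1.1 [ 1.8  0.5 -0. ] turn 5.6 world [0.43681964 0.08130152]
1.2 [ 3.6  1.1 -0. ] turn 11.4 world [0.43298672 0.10015172]
1.3 [ 5.4  2.  -0. ] turn 17.1 world [0.43105483 0.1192904 ]
1.4 [ 7.  3. -0.] turn 22.8 world [0.43104327 0.13852634]
1.5 [ 8.5  4.2 -0. ] turn 28.5 world [0.43295216 0.15766733]
1.6 [ 9.9  5.5 -0. ] turn 34.3 world [0.43676242 0.17652212]
1.7 [11.2  6.9 -0. ] turn 40.0 world [0.44243598 0.19490233]
1.75 [11.8  7.7 -0. ] turn 42.9 world [0.4459545  0.20385684]
```

Emit:
{"fn": "send_rows", "kwargs": {
  "series": [1.8,0.5,0,0,0,5.6,0,3.6,1.1,0,0,0,11.4,0,5.4,2.0,0,0,0,17.1,0,7.0,3.0,0,0,0,22.8,0,8.5,4.2,0,0,0,28.5,0,9.9,5.5,0,0,0,34.3,0,11.2,6.9,0,0,0,40.0,0,11.8,7.7,0,0,0,42.9,0,11.8,7.7,0,0,0,42.9,0,11.8,7.7,0,0,0,42.9,0]
}}

```text
clock: 8.08
tcp_pos: [0.4439, 0.2054, 0.2827]
orientation: [0.0, 0.77, 0.638, 0.002]
wrist_force: [-3.8, 2.6, 9.2]
finger_gap: 0.011
```

Emit:
{"fn": "send_rows", "kwargs": {
  "series": [0,0,0,0,0,0,0.5,0,0,0,0,0,0,0.5,0,0,0,0,0,0,0.5,0,0,-4,0,0,0,0.5,0,0,-8,0,0,0,0.5,0,0,-10,0,0,0,0.5,0,0,-10,0,0,0,0.8,0,0,-10,0,0,0,0.8]
}}

```text
clock: 8.75
tcp_pos: [0.4444, 0.2035, 0.3813]
orientation: [0.001, 0.771, 0.637, 0.001]
wrist_force: [0.1, -0.4, -0.2]
finger_gap: 0.0653
```

Run:
```python
from h import *
st(); CYAW=-.25
plan([((.30,-.28,.40),-.25,0),((.38,-.26,.20),-.25,np.radians(40))])
```

```text
t 8.75 tcp [0.4444 0.2035 0.3813] grasp [0.4443 0.2034 0.4   ] F [ 0.1 -0.4 -0.2] gap 0.0653 q [ 0.27  0.14  0.19  1.62 -0.    2.03] yaw -100.9
[-50.2   -5.07  -0.07] [  0.2   0.1 -86.5] world [ 0.3    -0.28    0.3813]
[-46.82   3.55  19.52] [-29.9 -31.9 -82.8] world [ 0.3916 -0.263   0.1857]
```

Run:
```python
from h import *
plan([((.42,-.27,.36),-.25,0)])
```

```text
[-46.96   6.51   3.96] [  0.2   0.1 -86.5] world [ 0.42   -0.27    0.3413]
```

Emit:
{"fn": "send_rows", "kwargs": {
  "series": [-47,6.5,0,0,0,-86.5,0.8,-47,6.5,0,0,0,-86.5,0.8,-47,6.5,0,0,0,-86.5,0.8,-47,6.5,0,0,0,-86.5,0.8,-47,6.5,0,0,0,-86.5,0.8,-47,6.5,0,0,0,-86.5,0.8,-47,6.5,0,0,0,-86.5,0.8,-47,6.5,0,0,0,-86.5,0.8,-47,6.5,0,0,0,-86.5,0.8,-47,6.5,0,0,0,-86.5,0.8]
}}

```text
clock: 9.58
tcp_pos: [0.4257, -0.1495, 0.3786]
orientation: [-0.001, 0.343, 0.939, 0.0]
wrist_force: [0.4, 1.1, 0.7]
finger_gap: 0.0681
```

Run:
```python
from h import *
st(); plan([((.42,-.27,.36),-.25,0)])
```

```text
t 9.58 tcp [ 0.4257 -0.1495  0.3786] grasp [ 0.4257 -0.1496  0.3973] F [0.4 1.1 0.7] gap 0.0681 q [-0.52  0.07  0.11  1.61  0.    0.18] yaw -40.1
[-7.33 -9.58  3.72] [  0.   -0.1 -25.8] world [ 0.42   -0.27    0.3413]
```

Emit:
{"fn": "send_rows", "kwargs": {
  "series": [-7.3,-9.5,3.5,0,0,-26,0.8,-7.3,-9.5,3.5,0,0,-26,0.8,-7.3,-9.5,3.5,0,0,-26,0.8,-7.3,-9.5,3.5,0,0,-26,0.8,-7.3,-9.5,3.5,0,0,-26,0.8,-7.3,-9.5,3.5,0,0,-26,0.8]
}}

```text
clock: 10.08
tcp_pos: [0.4199, -0.2676, 0.3435]
orientation: [-0.001, 0.128, 0.992, 0.001]
wrist_force: [0.1, 1.0, 0.5]
finger_gap: 0.0686
```

Run:
```python
from h import *
st(); ci=camera_info("wrist"); im=read_camera("wrist"); cv2.imwrite("pics/w4.png",im)
# black grip segmentation + base corners near expected
print(proj(ci,[(.465,-.279,.074),(.465,-.279,.01)]))
for l in ("dish_carrier",):
    for d in silhouettes("wrist",l)[:2]: print(l,d["p"],d["box"])
t=read_camera("top"); cv2.imwrite("pics/t2.png",cv2.resize(t[65:245,200:420],None,fx=2.5,fy=2.5))
```

```text
t 10.08 tcp [ 0.4199 -0.2676  0.3435] grasp [ 0.42   -0.2676  0.3622] F [0.1 1.  0.5] gap 0.0686 q [-0.73  0.16  0.12  1.53  0.   -0.47] yaw -14.7
[[279.32894601 200.99785696]
 [279.286542   186.95878112]]
dish_carrier 0.75 [243.7, 163.7, 66.5, 59.6]
```

View pics/w4.png

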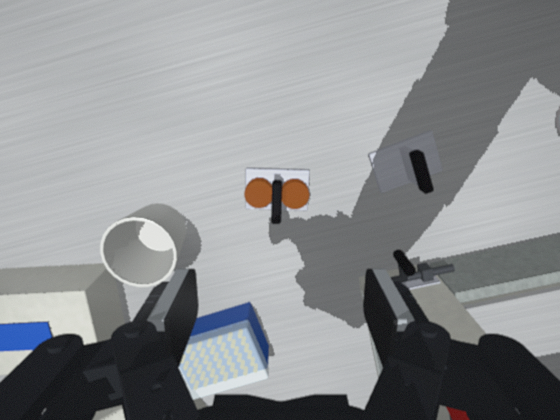

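View pics/t2.png

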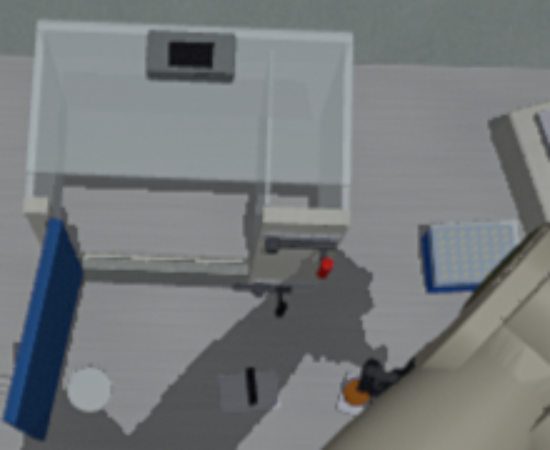

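Run:
```python
from h import *
ci=camera_info("wrist"); g=unproj(ci,(277,201),.074); print(g); st()
g[2]=.062; a=np.radians(40); z=ori(-.257,a)[:,2]
plan([(g-.1*z,-.257,a),(g,-.257,a)])
```

```text
[ 0.46664731 -0.28114626  0.074     ]
t 10.23 tcp [ 0.4209 -0.2665  0.3454] grasp [ 0.4209 -0.2665  0.3641] F [ 0.2  0.3 -0.2] gap 0.0685 q [-0.73  0.16  0.12  1.53  0.   -0.47] yaw -14.4
[ 0.43 -0.26 22.12] [  0.1 -40.    0.3] world [ 0.4161 -0.2679  0.1243]
[-5.99 -0.29 29.78] [  0.1 -40.    0.3] world [ 0.4783 -0.2842  0.0477]
```

Emit:
{"fn": "send_rows", "kwargs": {
  "series": [0.4,-0.3,10,0,-20,0,0.6,0.4,-0.3,16,0,-30,0,0.6,0.4,-0.3,22,0,-40,0,0.6,0.4,-0.3,22,0,-40,0,0.6,0.4,-0.3,22,0,-40,0,0.6,0.4,-0.3,22,0,-40,0,0.6,0.4,-0.3,22,0,-40,0,0.6,0.4,-0.3,22,0,-40,0,0.6,0.4,-0.3,22,0,-40,0,0.6]
}}

```text
clock: 10.98
tcp_pos: [0.4132, -0.2642, 0.1206]
orientation: [0.337, 0.119, 0.933, -0.04]
wrist_force: [0.7, 0.6, -0.2]
finger_gap: 0.051
```

Run:
```python
from h import *
st(); g=np.array([.4667,-.2811,.062]);plan([(g,-.257,np.radians(40))])
```

```text
t 10.98 tcp [ 0.4132 -0.2642  0.1206] grasp [ 0.4016 -0.2613  0.135 ] F [ 0.7  0.6 -0.2] gap 0.051 q [-1.02 -0.15 -1.01  0.18  0.47 -0.64] yaw -14.4
[-0.57 -0.36  9.96] [ 0.5 -0.3  0. ] world [ 0.4783 -0.2842  0.0477]
```

Emit:
{"fn": "send_rows", "kwargs": {
  "series": [-0.3,-0.3,2,0,0,0,0.6,-0.6,-0.4,4,0,0,0,0.6,-0.6,-0.4,4,0,0,0,0.6]
}}

```text
clock: 11.23
tcp_pos: [0.4474, -0.2824, 0.0995]
orientation: [0.34, 0.117, 0.932, -0.043]
wrist_force: [-0.3, -0.1, 0.4]
finger_gap: 0.0511
```

Run:
```python
from h import *
st(); g=np.array([.4667,-.2811,.062]);plan([(g,-.257,np.radians(40))])
ci=camera_info("wrist"); im=read_camera("wrist"); cv2.imwrite("pics/w5.png",im)
print(proj(ci,[g+[0,0,.012]]))
```

```text
t 11.23 tcp [ 0.4474 -0.2824  0.0995] grasp [ 0.4357 -0.2794  0.1138] F [-0.3 -0.1  0.4] gap 0.0511 q [-0.96 -0.03 -0.99  0.04  0.43 -0.59] yaw -14.3
[1.01 0.61 5.92] [0.2 0.1 0.4] world [ 0.4783 -0.2842  0.0477]
[[291.40115022 244.48744929]]
```

View pics/w5.png

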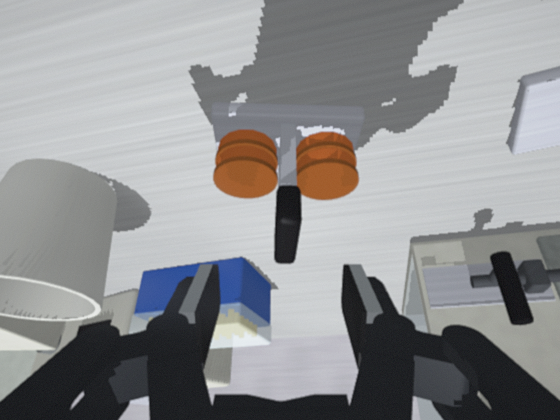

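Run:
```python
from h import *
from scipy.optimize import minimize
ci=camera_info("wrist")
im=cv2.imread("pics/w5.png"); m=(im.max(2)<45).astype(np.uint8)
n,l,s,c=cv2.connectedComponentsWithStats(m); i=l[225,288]; print(s[i]); st()
B=s[i]
def box(v):
    x,y,a=v; M=np.array([[np.cos(a),-np.sin(a)],[np.sin(a),np.cos(a)]])
    P=[np.r_[M@[sx*.025,sy*.006]+[x,y],z] for sx in(-1,1) for sy in(-1,1) for z in(.052,.074)]
    q=proj(ci,P); return np.r_[q.min(0),q.max(0)]
print(box((.4667,-.2811,-.257)).round(1),B[:4])
t=np.array([B[0],B[1],B[0]+B[2],B[1]+B[3]])
r=minimize(lambda v:((box((v[0],v[1],-.257))-t)**2).sum(),[.4667,-.2811],method="Nelder-Mead"); print(r.x,r.fun,box((*r.x,-.257)).round(1))
plan([((*r.x,.062),-.25,np.radians(40))])
```

```text
[ 275  186   26   76 1575]
t 11.28 tcp [ 0.4466 -0.2814  0.0995] grasp [ 0.4349 -0.2785  0.1138] F [-0.2  1.3  0.4] gap 0.0514 q [-0.96 -0.03 -0.99  0.05  0.44 -0.59] yaw -14.3
[277.8 181.3 304.7 265.2] [275 186  26  76]
[ 0.468018   -0.28299216] 26.600749936533337 [274.8 183.4 301.2 266.5]
[0.79 0.38 6.1 ] [0.  0.  0.1] world [ 0.4797 -0.286   0.0477]
```

Emit:
{"fn": "send_rows", "kwargs": {
  "series": [0.8,0.4,2,0,0,0,0.6,0.8,0.4,4,0,0,0,0.6,0.8,0.4,6,0,0,0,0.6,0.8,0.4,6,0,0,0,0.6,0.8,0.4,6,0,0,0,0.6]
}}

```text
clock: 11.7
tcp_pos: [0.4776, -0.2847, 0.0476]
orientation: [0.339, 0.117, 0.933, -0.042]
wrist_force: [0.0, 0.2, -0.3]
finger_gap: 0.0512
```

Run:
```python
from h import *
st();plan([((.467,-.283,.062),-.25,np.radians(40))])
```

```text
t 11.7 tcp [ 0.4776 -0.2847  0.0476] grasp [ 0.466  -0.2818  0.062 ] F [ 0.   0.2 -0.3] gap 0.0512 q [-0.9   0.14 -1.01 -0.17  0.4  -0.53] yaw -14.3
[-0.1  -0.1   0.08] [ 0.1 -0.1  0. ] world [ 0.4786 -0.286   0.0477]
```

Emit:
{"fn": "send_rows", "kwargs": {
  "series": [0,0,0,0,0,0,0,0,0,0,0,0,0,0,0,0,0,0,0,0,0,0,0,0,0,0,0,0,0,0,0,0,0,0,0,-1.3,0,-1.5,0,0,0,0,-2.6,0,-3,0,0,0,0,-3.9,0,-4.6,0,0,0,0,-3.9,0,-4.6,0,0,0,0,-3.9,0,-4.6,0,0,0,0],
  "newtons": 50
}}

```text
clock: 12.53
tcp_pos: [0.4775, -0.2859, 0.1089]
orientation: [0.34, 0.117, 0.932, -0.044]
wrist_force: [-0.1, -0.3, -2.2]
finger_gap: 0.0109
```

Run:
```python
from h import *
st(); a=np.radians(40)
s=cab(.058,-.004); 
W=[((.40,-.2,.30),-.15,a),((.42,-.10,.30),CY,a),(cab(-.10,-.004,.30),CY,a),(cab(-.10,-.004,.178),CY,a),(cab(.058,-.004,.178),CY,a),(cab(.058,-.004,.161),CY,a)]
plan(W)
```

```text
t 12.53 tcp [ 0.4775 -0.2859  0.1089] grasp [ 0.4658 -0.2829  0.1232] F [-0.1 -0.3 -2.2] gap 0.0109 q [-0.9   0.   -0.94  0.04  0.4  -0.53] yaw -14.4
[ -4.94   6.48 -18.97] [-3.8  0.1 -4.4] world [ 0.4119 -0.2018  0.2857]
[ -4.51  16.83 -19.36] [ -8.8   0.1 -10.3] world [ 0.432  -0.1002  0.2857]
[-11.17  30.24 -13.78] [ -8.8   0.1 -10.3] world [0.5495 0.0081 0.2857]
[-3.3  30.26 -4.45] [ -8.8   0.1 -10.3] world [0.5495 0.0081 0.1637]
[-15.05  33.96   5.44] [ -8.8   0.1 -10.3] world [0.7075 0.0058 0.1637]
[-13.96  33.97   6.74] [ -8.8   0.1 -10.3] world [0.7075 0.0058 0.1467]
```

Run:
```python
from h import *
a=np.radians(40)
plan([((.47,-.28,.18),-.25,a),((.50,-.20,.18),-.18,a),((.53,-.08,.18),-.08,a),((.54,.006,.18),CY,a)])
```

```text
[-3.91  0.38 -4.13] [-0.1  0.1  0. ] world [ 0.4816 -0.283   0.1657]
[-4.62  8.96 -3.55] [-2.7  0.1 -3.1] world [ 0.5118 -0.2022  0.1657]
[-4.56 21.45 -3.63] [-6.4  0.1 -7.4] world [ 0.542  -0.081   0.1657]
[-3.66 30.1  -4.41] [ -8.8   0.1 -10.3] world [0.552  0.0058 0.1657]
```

Emit:
{"fn": "send_rows", "kwargs": {
  "series": [-2,0.2,-2,0,0,0,0,-3.9,0.4,-4.1,0,0,0,0,-4.2,3.2,-3.9,-0.9,0,-1,0,-4.5,6,-3.7,-1.8,0,-2,0,-4.6,9,-3.6,-2.7,0,-3.1,0,-4.6,12.2,-3.6,-3.6,0,-4.2,0,-4.6,15.4,-3.6,-4.6,0,-5.3,0,-4.6,18.5,-3.6,-5.5,0,-6.4,0,-4.6,21.5,-3.6,-6.4,0,-7.4,0,-4.6,21.5,-3.6,-6.4,0,-7.4,0]
}}

```text
clock: 13.37
tcp_pos: [0.541, -0.0749, 0.1618]
orientation: [0.34, 0.036, 0.94, -0.01]
wrist_force: [0.2, 0.8, -2.4]
finger_gap: 0.0112
```

Run:
```python
from h import *
st();a=np.radians(40)
plan([((.54,.006,.18),CY,a),(cab(.06,-.004,.18),CY,a),(cab(.06,-.004,.161),CY,a)])
```

```text
t 13.37 tcp [ 0.541  -0.0749  0.1618] grasp [ 0.5291 -0.0741  0.1761] F [ 0.2  0.8 -2.4] gap 0.0112 q [-0.4  -0.15 -0.91  0.14  0.21 -0.25] yaw -4.2
[-0.61  8.13  0.06] [-1.9 -0.2 -2.8] world [0.552  0.0058 0.1657]
[-12.67   9.28  10.11] [-1.9 -0.2 -2.8] world [0.7095 0.0057 0.1657]
[-11.46   9.27  11.57] [-1.9 -0.2 -2.8] world [0.7095 0.0057 0.1467]
```

Emit:
{"fn": "send_rows", "kwargs": {
  "series": [-0.3,2.7,0,-0.6,0,-0.9,0,-0.6,5.4,0,-1.2,0,-1.9,0,-0.6,8.1,0,-1.9,0,-2.8,0,-0.6,8.1,0,-1.9,0,-2.8,0,-2.6,8.3,1.7,-1.9,0,-2.8,0,-4.6,8.5,3.3,-1.9,0,-2.8,0,-4.6,8.5,3.3,-1.9,0,-2.8,0,-4.6,8.5,3.3,-1.9,0,-2.8,0]
}}

```text
clock: 14.03
tcp_pos: [0.6055, -0.0003, 0.1675]
orientation: [0.341, 0.01, 0.94, -0.005]
wrist_force: [-1.1, -0.4, -1.9]
finger_gap: 0.0111
```

Run:
```python
from h import *
st();a=np.radians(40)
plan([(cab(.06,-.004,.18),CY,a),(cab(.06,-.004,.161),CY,a)])
for n in("scene","wrist"): im=read_camera(n); cv2.imwrite(f"pics/i_{n}.png",im)
A=cv2.imread("pics/i_scene.png")[60:320,180:440]; B=cv2.imread("pics/i_wrist.png")
cv2.imwrite("pics/i.png",np.hstack([cv2.resize(A,(400,400)),cv2.resize(B,(400,400))]))
```

```text
t 14.03 tcp [ 6.055e-01 -3.000e-04  1.675e-01] grasp [ 0.5936 -0.      0.1818] F [-1.1 -0.4 -1.9] gap 0.0111 q [-0.18 -0.03 -0.8   0.11  0.1  -0.13] yaw -1.3
[-7.85  0.84  6.78] [-0.4 -0.1 -0.2] world [0.7095 0.0057 0.1657]
[-6.63  0.84  8.24] [-0.4 -0.1 -0.2] world [0.7095 0.0057 0.1467]
```

View pics/i.png

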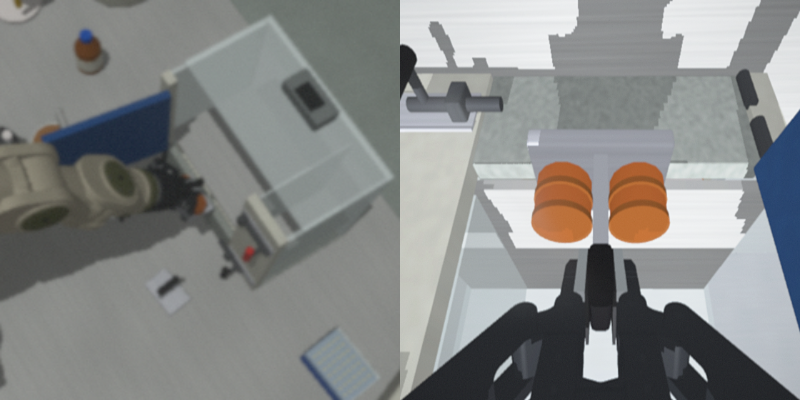

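Emit:
{"fn": "send_rows", "kwargs": {
  "series": [-2.6,0.3,2.2,-0.4,0,0,0,-5.2,0.6,4.5,-0.4,0,0,0,-7.8,0.8,6.8,-0.4,0,0,0,-7.8,0.8,6.8,-0.4,0,0,0,-7.8,0.8,6.8,-0.4,0,0,0]
}}

```text
clock: 14.55
tcp_pos: [0.7092, 0.0055, 0.1659]
orientation: [0.341, 0.009, 0.94, -0.002]
wrist_force: [-0.7, -0.3, -2.7]
finger_gap: 0.0117
```

Run:
```python
from h import *
st();a=np.radians(40)
plan([(cab(.06,-.004,.162),CY,a)])
```

```text
t 14.55 tcp [0.7092 0.0055 0.1659] grasp [0.6972 0.0057 0.1803] F [-0.7 -0.3 -2.7] gap 0.0117 q [-0.14  0.16 -0.59  0.12  0.08 -0.09] yaw -1.0
[1.15 0.02 1.41] [-0.  -0.1 -0.2] world [0.7095 0.0057 0.1477]
```

Lower slowly, watching the force.

Emit:
{"fn": "send_rows", "kwargs": {
  "series": [0.4,0,0.5,0,0,0,0,0.8,0,1.0,0,0,0,0,1.1,0,1.3,0,0,0,0,1.1,0,1.3,0,0,0,0,1.1,0,1.3,0,0,0,0]
}}

```text
clock: 14.97
tcp_pos: [0.7078, 0.0061, 0.1494]
orientation: [0.341, 0.008, 0.94, -0.002]
wrist_force: [0.0, 0.6, -1.7]
finger_gap: 0.0116
```

Run:
```python
from h import *
st()
```

```text
t 14.97 tcp [0.7078 0.0061 0.1494] grasp [0.6958 0.0063 0.1637] F [ 0.   0.6 -1.7] gap 0.0116 q [-0.14  0.18 -0.62  0.08  0.08 -0.09] yaw -1.0
```

Emit:
{"fn": "send_rows", "kwargs": {
  "series": [0.08,0,0.1,0,0,0,0,0.15,0,0.2,0,0,0,0,0.15,0,0.2,0,0,0,0]
}}

```text
clock: 15.22
tcp_pos: [0.7091, 0.0061, 0.148]
orientation: [0.342, 0.008, 0.94, -0.002]
wrist_force: [0.6, 0.9, -2.3]
finger_gap: 0.011
```

Run:
```python
from h import *
st()
```

```text
t 15.22 tcp [0.7091 0.0061 0.148 ] grasp [0.6971 0.0063 0.1623] F [ 0.6  0.9 -2.3] gap 0.011 q [-0.14  0.19 -0.62  0.07  0.08 -0.09] yaw -1.0
```

Emit:
{"fn": "send_rows", "kwargs": {
  "series": [0.08,0,0.1,0,0,0,0,0.16,0,0.2,0,0,0,0,0.16,0,0.2,0,0,0,0]
}}

```text
clock: 15.47
tcp_pos: [0.7103, 0.0063, 0.1468]
orientation: [0.344, 0.008, 0.939, -0.002]
wrist_force: [-0.8, 1.2, 3.0]
finger_gap: 0.0113
```

Run:
```python
from h import *
st()
```

```text
t 15.47 tcp [0.7103 0.0063 0.1468] grasp [0.6982 0.0065 0.1611] F [-0.8  1.2  3. ] gap 0.0113 q [-0.14  0.19 -0.62  0.06  0.08 -0.09] yaw -0.9
```

Emit:
{"fn": "send_rows", "kwargs": {
  "series": [0,0,0,0,0,0,0.5,0,0,0,0,0,0,0.5,0,0,0,0,0,0,0.5,0,0,0,0,0,0,0.5,0,0,-2,0,0,0,0.5,0,0,-4,0,0,0,0.5,0,0,-6,0,0,0,0.5,0,0,-6,0,0,0,0.5]
}}

```text
clock: 16.13
tcp_pos: [0.6706, 0.0066, 0.1945]
orientation: [0.344, 0.008, 0.939, -0.002]
wrist_force: [0.2, -0.0, 0.5]
finger_gap: 0.0427
```

Run:
```python
from h import *
st()
im=read_camera("wrist"); cv2.imwrite("pics/w6.png",im)
plan([((.56,.01,.25),CY,np.radians(40)),((.50,.01,.40),CY,0)])
```

```text
t 16.13 tcp [0.6706 0.0066 0.1945] grasp [0.6586 0.0068 0.2087] F [ 0.2 -0.   0.5] gap 0.0427 q [-0.15  0.06 -0.64  0.18  0.09 -0.1 ] yaw -1.0
[ 4.85  0.17 -9.63] [-0.   0.2 -0.2] world [0.572  0.0098 0.2357]
[  0.94   0.09 -25.4 ] [ 0.  40.2 -0.2] world [0.5    0.01   0.3813]
```

View pics/w6.png

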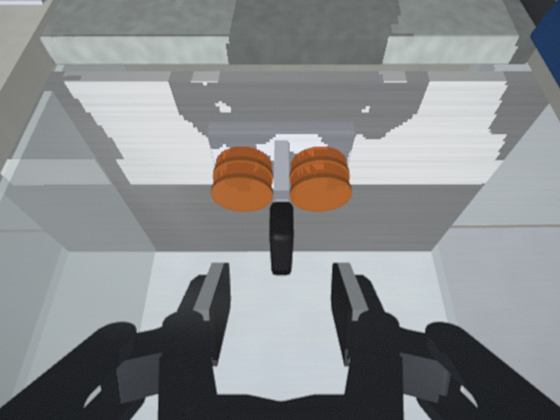

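Emit:
{"fn": "send_rows", "kwargs": {
  "series": [1,0,-3,0,0,0,0.5,3,0,-6,0,0,0,0.5,4.9,0.2,-9.6,0,0,0,0.5,4,0.2,-13,0,10,0,0.5,3,0.2,-17,0,17,0,0.7,2,0.2,-21,0,24,0,0.7,1,0,-25,0,31,0,0.7,1,0,-25.4,0,40,0,0.7,1,0,-25.4,0,40,0,0.7,1,0,-25.4,0,40,0,0.7]
}}

```text
clock: 17.02
tcp_pos: [0.4996, 0.009, 0.3851]
orientation: [0.022, 0.009, 1.0, 0.0]
wrist_force: [0.6, -0.7, 1.4]
finger_gap: 0.0597
```

Run:
```python
from h import *
st(); plan([((.4439,.2054,.40),np.radians(-101),0)])
```

```text
t 17.02 tcp [0.4996 0.009  0.3851] grasp [0.4988 0.009  0.4038] F [ 0.6 -0.7  1.4] gap 0.0597 q [-0.15  0.13  0.19  1.58  0.01 -0.13] yaw -1.0
[ 5.91 19.54  0.13] [  2.2   1.8 100. ] world [0.4439 0.2054 0.3813]
```

Emit:
{"fn": "send_rows", "kwargs": {
  "series": [5.9,19.5,0,2.2,1.8,100,0.7,5.9,19.5,0,2.2,1.8,100,0.7,5.9,19.5,0,2.2,1.8,100,0.7,5.9,19.5,0,2.2,1.8,100,0.7,5.9,19.5,0,2.2,1.8,100,0.7,5.9,19.5,0,2.2,1.8,100,0.7,5.9,19.5,0,2.2,1.8,100,0.7,5.9,19.5,0,2.2,1.8,100,0.7,5.9,19.5,0,2.2,1.8,100,0.7,5.9,19.5,0,2.2,1.8,100,0.7]
}}

```text
clock: 17.85
tcp_pos: [0.4448, 0.2058, 0.3761]
orientation: [0.005, 0.56, 0.829, -0.001]
wrist_force: [-0.4, -0.5, 0.6]
finger_gap: 0.0601
```

Run:
```python
from h import *
st(); plan([((.4439,.2054,.40),np.radians(-101),0)])
```

```text
t 17.85 tcp [0.4448 0.2058 0.3761] grasp [0.4447 0.2059 0.3948] F [-0.4 -0.5  0.6] gap 0.0601 q [ 0.28  0.14  0.18  1.6  -0.01  1.46] yaw -68.1
[-0.01 -0.1  -0.52] [ 0.4  0.5 32.9] world [0.4439 0.2054 0.3813]
```

Emit:
{"fn": "send_rows", "kwargs": {
  "series": [0,-0.1,0,0.4,0.5,33,0.7,0,-0.1,0,0.4,0.5,33,0.7,0,-0.1,0,0.4,0.5,33,0.7,0,-0.1,0,0.4,0.5,33,0.7,0,-0.1,0,0.4,0.5,33,0.7,0,-0.1,0,0.4,0.5,33,0.7,0,-0.1,0,0.4,0.5,33,0.7]
}}

```text
clock: 18.43
tcp_pos: [0.4437, 0.2049, 0.3764]
orientation: [0.0, 0.77, 0.638, 0.0]
wrist_force: [0.3, 0.7, 0.3]
finger_gap: 0.0601
```

Run:
```python
from h import *
st(); plan([((.4439,.2054,.3015),np.radians(-101),0)])
ci=camera_info("wrist"); im=read_camera("wrist"); cv2.imwrite("pics/w7.png",im)
for d in silhouettes("wrist","top_handle")[:2]:
    v,u=np.nonzero(d["pixels"]); print(d["p"],d["box"])
print("expected handle top px",proj(ci,[(.4439,.2054,.317)]))
# grey bar columns near the row where it should be
hsv=cv2.cvtColor(im,cv2.COLOR_BGR2HSV)
for r in (225,235,245,255): 
    row=hsv[r,200:360]; g=np.nonzero((row[:,1]<60)&(row[:,2]>60))[0]+200; print(r,g.min() if len(g) else None,g.max() if len(g) else None,len(g))
```

```text
t 18.43 tcp [0.4437 0.2049 0.3764] grasp [0.4437 0.2049 0.3951] F [0.3 0.7 0.3] gap 0.0601 q [0.27 0.14 0.18 1.61 0.   2.03] yaw -100.7
[0.05 0.   9.36] [ 0.  -0.   0.3] world [0.4439 0.2054 0.2828]
0.89 [207.8, 181.6, 352.2, 140.7]
0.45 [204.3, 128.7, 355.7, 260.5]
expected handle top px [[279.77625944 229.22015086]]
225 200 290 52
235 200 290 49
245 200 290 45
255 200 290 42
```

Emit:
{"fn": "send_rows", "kwargs": {
  "series": [0,0,4,0,0,0,0.7,0,0,8,0,0,0,0.7,0,0,9.3,0,0,0,0.7,0,0,9.3,0,0,0,0,0,0,9.3,0,0,0,0,0,0,9.3,0,0,0,0,0,0,9.3,0,0,0,0,0,0,9.3,0,0,0,0]
}}

```text
clock: 19.2
tcp_pos: [0.4439, 0.2054, 0.2865]
orientation: [0.0, 0.77, 0.638, 0.002]
wrist_force: [-2.8, 0.3, 6.1]
finger_gap: 0.0106
```

Run:
```python
from h import *
st(); s=get_state(); g=s["tcp_pos"]; H=cab(-.016,.118)[:2]
d=g[:2]-H; th=np.arctan2(-d[0],-d[1])-np.arctan2(.04,.192)+CY; print("theta",th, np.hypot(*d))
arc(th,np.arange(1.65,.7,-.1),g)
```

```text
t 19.2 tcp [0.4439 0.2054 0.2865] grasp [0.4438 0.2053 0.3052] F [-2.8  0.3  6.1] gap 0.0106 q [ 0.27  0.13 -0.05  1.38  0.    2.03] yaw -100.8
theta 1.7530449354569517 0.19491040239466387
1.65 [-2.  -0.3 -0. ] turn -5.9 world [0.43700849 0.18651192]
1.55 [-3.9 -0.4 -0. ] turn -11.6 world [0.43219968 0.16763179]
1.45 [-5.9 -0.4 -0. ] turn -17.4 world [0.42929977 0.14836589]
1.35 [-7.8 -0.1 -0. ] turn -23.1 world [0.42833772 0.12890674]
1.25 [-9.7  0.4 -0. ] turn -28.8 world [0.42932315 0.10944876]
1.15 [-11.5   1.   -0. ] turn -34.6 world [0.43224622 0.09018636]
1.05 [-13.3   1.8  -0. ] turn -40.3 world [0.43707772 0.07131202]
0.95 [-15.    2.8  -0. ] turn -46.0 world [0.44376936 0.05301431]
0.85 [-16.5   4.   -0. ] turn -51.7 world [0.4522543  0.03547607]
0.75 [-18.    5.3  -0. ] turn -57.5 world [0.46244776 0.01887253]
```

Emit:
{"fn": "send_rows", "kwargs": {
  "series": [-2,-0.3,0,0,0,-5.9,0,-3.9,-0.4,0,0,0,-11.6,0,-5.9,-0.4,0,0,0,-17.4,0,-7.8,-0.1,0,0,0,-23.1,0,-9.7,0.4,0,0,0,-28.8,0,-11.5,1.0,0,0,0,-34.6,0,-13.3,1.8,0,0,0,-40.3,0,-15.0,2.8,0,0,0,-46,0,-16.5,4.0,0,0,0,-51.7,0,-18,5.3,0,0,0,-57.5,0]
}}

```text
clock: 20.03
tcp_pos: [0.4661, 0.0185, 0.2865]
orientation: [0.005, 0.366, 0.931, 0.004]
wrist_force: [14.8, 12.0, -3.3]
finger_gap: 0.0105
```

Run:
```python
from h import *
st(); s=get_state(); g=s["tcp_pos"]; H=cab(-.016,.118)[:2]
d=g[:2]-H; th=np.arctan2(-d[0],-d[1])-np.arctan2(.04,.192)+CY; print("theta",th, np.hypot(*d))
arc(th,[.65,.55,.45,.35,.25,.17,.1,.05,0,-.02],g); plan([((.5821,-.059,.3015),CY,0)])
```

```text
t 20.03 tcp [0.4661 0.0185 0.2865] grasp [0.4659 0.0184 0.3052] F [14.8 12.  -3.3] gap 0.0105 q [-0.14  0.08 -0.11  1.37  0.01  0.61] yaw -43.0
theta 0.7375076103274697 0.19211438967283856
0.65 [-1.7 -0.3  0. ] turn -5.0 world [0.4763853 0.0051721]
0.55 [-3.6 -0.4  0. ] turn -10.7 world [ 0.48948355 -0.00887097]
0.45 [-5.5 -0.4  0. ] turn -16.5 world [ 0.50391832 -0.02153624]
0.35 [-7.4 -0.1  0. ] turn -22.2 world [ 0.51954541 -0.03269716]
0.25 [-9.3  0.3  0.1] turn -27.9 world [ 0.53620865 -0.04224223]
0.17 [-10.7   0.8   0.1] turn -32.5 world [ 0.55017371 -0.0486502 ]
0.1 [-12.    1.3   0.1] turn -36.5 world [ 0.5627797 -0.0533261]
0.05 [-12.8   1.8   0.1] turn -39.4 world [ 0.57196897 -0.05612037]
0 [-13.7   2.2   0.1] turn -42.3 world [ 0.58128641 -0.05845188]
-0.02 [-14.    2.4   0.1] turn -43.4 world [ 0.58504406 -0.05925356]
[-13.77   2.23   0.47] [  0.5   0.5 -42.1] world [ 0.5821 -0.059   0.2828]
```

Emit:
{"fn": "send_rows", "kwargs": {
  "series": [-2.0,-0.1,0,0,0,-5,0,-3.9,-0.2,0,0,0,-10.7,0,-5.8,-0.2,0,0,0,-16.5,0,-7.7,0.1,0,0,0,-22.2,0,-9.6,0.5,0,0,0,-27.9,0,-11,1.0,0,0,0,-32.5,0,-12.3,1.5,0,0,0,-36.5,0,-13.1,2.0,0,0,0,-39.4,0,-14,2.4,0,0,0,-42.3,0,-14,2.4,0,0,0,-42.3,0]
}}

```text
clock: 20.87
tcp_pos: [0.5821, -0.0589, 0.2865]
orientation: [0.003, 0.007, 1.0, 0.002]
wrist_force: [0.6, 7.6, 6.4]
finger_gap: 0.0106
```

Run:
```python
from h import *
st(); s=get_state(); g=s["tcp_pos"]; H=cab(-.016,.118)[:2]
d=g[:2]-H; th=np.arctan2(-d[0],-d[1])-np.arctan2(.04,.192)+CY; print("theta",th, np.hypot(*d))
```

```text
t 20.87 tcp [ 0.5821 -0.0589  0.2865] grasp [ 0.582  -0.059   0.3052] F [0.6 7.6 6.4] gap 0.0106 q [-0.24  0.32  0.19  1.44  0.01 -0.23] yaw -0.8
theta -0.004595642068511312 0.19237230849544112
```

Emit:
{"fn": "send_rows", "kwargs": {
  "series": [-0.3,0,0,0,0,0,0,-0.3,0,0,0,0,0,0,-0.3,0,0,0,0,0,0]
}}

```text
clock: 21.12
tcp_pos: [0.5825, -0.059, 0.2865]
orientation: [0.001, 0.008, 1.0, 0.001]
wrist_force: [-4.7, 6.2, 6.3]
finger_gap: 0.0106
```

Run:
```python
from h import *
st()
```

```text
t 21.12 tcp [ 0.5825 -0.059   0.2865] grasp [ 0.5824 -0.059   0.3052] F [-4.7  6.2  6.3] gap 0.0106 q [-0.24  0.33  0.2   1.44  0.   -0.22] yaw -0.9
```

Emit:
{"fn": "send_rows", "kwargs": {
  "series": [0,0,0,0,0,0,0.6,0,0,0,0,0,0,0.6,0,0,0,0,0,0,0.6,0,0,-4,0,0,0,0.6,0,0,-7,0,0,0,0.6,0,-6,-7,0,0,0,0.6,0,-12.3,-7,0,0,0,0.6,0,-12.3,-7,0,0,0,0.6,0,-12.3,-7,0,0,0,0.6,0,-12.3,-7,0,0,0,0.6]
}}

```text
clock: 21.95
tcp_pos: [0.5806, -0.1863, 0.3536]
orientation: [0.0, 0.011, 1.0, 0.0]
wrist_force: [0.5, -0.1, -0.3]
finger_gap: 0.0515
```

Run:
```python
from h import *
st(); plan([((.583,-.1824,.300),CY,0)])
ci=camera_info("wrist"); im=read_camera("wrist"); hsv=cv2.cvtColor(im,cv2.COLOR_BGR2HSV); m=((hsv[...,0]<8)|(hsv[...,0]>172))&(hsv[...,1]>150)&(hsv[...,2]>60)
n,l,s,c=cv2.connectedComponentsWithStats(m.astype(np.uint8)); i=1+s[1:,4].argmax(); print(s[i],c[i],"expected top",proj(ci,[(.583,-.1824,.317)]))
```

```text
t 21.95 tcp [ 0.5806 -0.1863  0.3536] grasp [ 0.5805 -0.1863  0.3723] F [ 0.5 -0.1 -0.3] gap 0.0515 q [-0.44  0.39  0.46  1.64  0.   -0.42] yaw -1.3
[-0.23  0.39  7.23] [ 0.   0.  -0.4] world [ 0.583  -0.1824  0.2813]
[ 276  206   25   51 1022] [287.1183953  231.29941292] expected top [[286.77096899 248.26899852]]
```

Knob is where expected. Descend, grip and shoot.

Emit:
{"fn": "send_rows", "kwargs": {
  "series": [-0.2,0.4,3,0,0,0,0.6,-0.2,0.4,6,0,0,0,0.6,-0.2,0.4,7.2,0,0,0,0.6,-0.2,0.4,7.2,0,0,0,0,-0.2,0.4,7.2,0,0,0,0,-0.2,0.4,7.2,0,0,0,0,-0.2,0.4,7.2,0,0,0,0]
}}

```text
clock: 22.58
tcp_pos: [0.5833, -0.1794, 0.284]
orientation: [0.002, 0.008, 1.0, -0.0]
wrist_force: [-1.5, 0.2, 0.4]
finger_gap: 0.0125
```

Emit:
{"fn": "send_rows", "kwargs": {
  "series": [0,0.6,0,0,0,0,0,0,1.2,0,0,0,0,0,0,1.8,0,0,0,0,0,0,2.4,0,0,0,0,0,0,2.9,0,0,0,0,0,0,3.3,0,0,0,0,0,0,3.3,0,0,0,0,0,0,3.3,0,0,0,0,0]
}}

```text
clock: 23.25
tcp_pos: [0.5838, -0.1514, 0.284]
orientation: [0.002, 0.01, 1.0, -0.005]
wrist_force: [-2.8, -18.9, 3.8]
finger_gap: 0.0128
```

Run:
```python
from h import *
st()
```

```text
t 23.25 tcp [ 0.5838 -0.1514  0.284 ] grasp [ 0.5837 -0.1512  0.3027] F [ -2.8 -18.9   3.8] gap 0.0128 q [-0.38  0.36  0.24  1.44 -0.01 -0.36] yaw -1.2
```

Emit:
{"fn": "send_rows", "kwargs": {
  "series": [0,-0.3,0,0,0,0,0,0,-0.3,0,0,0,0,0.6,0,-0.3,0,0,0,0,0.6,0,-0.3,0,0,0,0,0.6,0,-0.3,-4,0,0,0,0.6,0,-0.3,-8,0,0,0,0.6,6,-0.3,-10,0,0,0,0.6,12,-0.3,-10,0,0,0,0.6,12,-0.3,-10,0,0,0,0.6,12,-0.3,-10,0,0,0,0.6]
}}

```text
clock: 24.08
tcp_pos: [0.4576, -0.1453, 0.3837]
orientation: [-0.0, 0.009, 1.0, 0.001]
wrist_force: [-0.2, -0.3, -0.0]
finger_gap: 0.0513
```

Run:
```python
from h import *
st(); ci=camera_info("wrist"); w=read_camera("wrist"); t=read_camera("scene")
print("knob home top expect",proj(ci,[(.5835,-.152,.317)]))
hsv=cv2.cvtColor(w,cv2.COLOR_BGR2HSV); m=((hsv[...,0]<8)|(hsv[...,0]>172))&(hsv[...,1]>150)&(hsv[...,2]>60)
n,l,s,c=cv2.connectedComponentsWithStats(m.astype(np.uint8)); i=1+s[1:,4].argmax(); print(s[i],c[i])
A=cv2.resize(t[50:320,180:450],(400,400)); cv2.imwrite("pics/fin.png",np.hstack([A,cv2.resize(w,(400,400))]))
```

```text
t 24.08 tcp [ 0.4576 -0.1453  0.3837] grasp [ 0.4576 -0.1453  0.4024] F [-0.2 -0.3 -0. ] gap 0.0513 q [-0.48  0.13  0.18  1.62  0.   -0.46] yaw -1.0
knob home top expect [[272.93909    392.65875521]]
[265 339  19  58 929] [274.24004306 368.58019376]
```

View pics/fin.png

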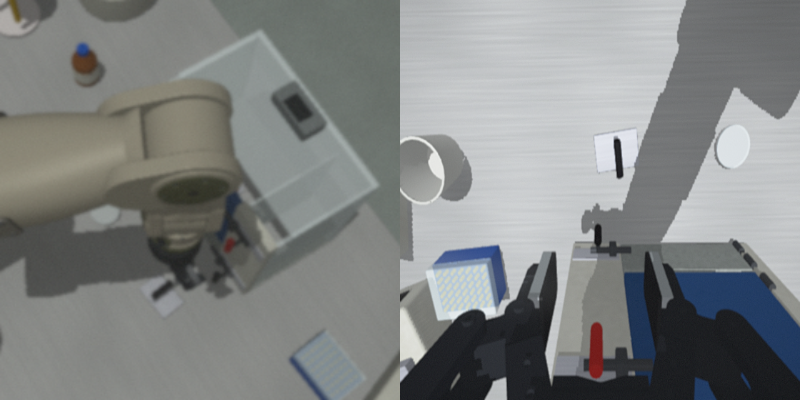

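```bash
python3 -c "
from workcell import *
print(hand_in())"
```

```text
the job is handed in; nothing more can be done
None
```

I put the loaded carrier into the upper compartment, closed the blue top half and shot its bolt home, then handed the job in at about 24 s of the 72 s allowed. No verdict was reported.

**What I did**
- I drew the top bolt back about 30 mm and swung the leaf open to about 1.75 rad.
- I gripped the carrier with the tool tilted 40° to clear the roof and stood it upright at about x = 60 mm in the cabinet.
- I closed the leaf by its handle, then pushed the bolt back in.

**Last checks**
- **Carrier:** the wrist camera showed it upright on the shelf after I let go. I could not see it again once the leaf was shut.
- **Leaf:** the gripper came back to within 1 mm of the handle's original shut position, and an extra push met a firm stop.
- **Top bolt:** the knob stopped about 1 mm from its original home position with 19 N against the stop. The final image showed it about 1 pixel from where home should be.
- **Arm:** it was clear of everything, with no wrist force.
- **Bottom half and bench items:** I did not measure these at the end. The bottom knob, empty carrier, pot, tip box and small dish looked undisturbed in the last picture. The scene camera's view was partly blocked by the arm.

No check failed. The only surprises were a 19 N pull on the handle while closing, because my arc was a few mm off, which I corrected, and one arm joint coming close to its range limit during the tilted grasp.

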